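Push the loose base out of a tartlet tin

TASK

Take the small tartlet tin apart for drying: lift it by its ring and lower it over the wooden push-out post, until the ring stands on the post's foot and the loose base has come up through it onto the top of the post. Then pick up the base from above and lay it flat on the round marble board, all of it within the board's edge; leave the ring standing on the foot round the post.

Things in the scene. Friction and masses are not known exactly. Their poses are not given: they have to be found in the camera images.
- tin_mid (a point): Centre (half-way up) of the tin's metal ring: 66 mm outside diameter, 26 mm high, wall 2.5 mm, open top, about 80 g; an inward lip 3 mm thick at its foot leaves a 51 mm hole. z: its axis, up. Starts on the worktop, loose base inside. Grip it across its outside. The other ring of this size, a cutter with no lip or base (the worktop shows through), is not the one.
- base_mid (a point): Centre (half-way up) of the tin's loose base: a plain metal disc, 58 mm in diameter, 8 mm thick, about 60 g; z is its axis, up. Starts in the tin on the lip (its underside 3 mm above the ring's lower edge, its top 15 mm below the upper edge), with 1.5 mm play all round; only its weight holds it.
- stand: Push-out post of dark wood, fixed to the worktop: a round foot 100 mm in diameter, 10 mm thick, with an upright post 30 mm in diameter in its middle, whose flat top is 58 mm above the worktop (48 mm above the foot). Origin: centre of the foot's underside, at worktop height; z up.
- board: Round flat marble board, fixed to the worktop, 150 mm in diameter, 10 mm thick. Origin: centre of its underside, at worktop height; z up.
There are look-alikes about, which are no part of the job. Several things look just like the part that bears base_mid: the one meant starts nearest to the robot's base. Leave any turquoise look-alike of the part that bears tin_mid alone.

How it is judged:
By the outcome, as a careful person would: the job done as asked, in the order asked, and still so for the second after the job is handed in, with the robot touching nothing.
It also fails if it takes over 56 s, if anything falls off the work surface, if the arm or the gripper's body presses on something with over 40 N, if the wrist force passes 120 N, or if a joint passes its speed limit or range.

ROBOT

A 7-joint arm with a two-finger parallel gripper is mounted at the origin on a cart in front of the work surface, level with it; the furniture and walls round the work are solid. World frame = base frame: x ahead of the robot, y to its left, z up, the work surface at z = 0. Lengths are in m, angles in rad, forces in N, time in s.
With the tool pointing down it reaches from about 0.425 to 0.925 m from the base axis. Payload 6.8 kg.
Tool frame: the origin (TCP) lies on the front face of the gripper's body, between the roots of the fingers; the fingertips stand 73 mm ahead of it and the grasp point (between the pads) lies 54 mm ahead of it (bot.finger_overhang is the z of the fingertips in the tool frame, in m); z points along the fingers, y is the line along which they close (so a half turn about z gives the same grasp; the last joint's range is limited). The gripper opens to 85 mm and grips with 20 to 120 N. Pads are 22 mm wide; open, the fingers measure 114 mm over their backs; the gripper's body (76 mm by 85 mm) begins 54 mm behind the grasp point. The pads swing forward as they close: fully open they stand 13 mm farther back than shut.
Start: joints at [-1.432, 0.477, 0.022, 1.555, -0.011, 1.109, -0.083], TCP at [0.165, 0.655, 0.304] pointing down, gripper open.
Joint ranges: [-2.96, 2.96], [-0.34, 2.1], [-1.41, 1.46], [0.24, 2.44], [-1.37, 4.51], [0.17, 1.92], [-2.96, 2.96]. Speed limits (rad/s): [2.39, 2.39, 3.14, 3.14, 3.14, 3.14, 3.14].

INTERFACE

Orientations are given as a unit quaternion [w, x, y, z].
In Python, from station import bot gives the robot as it stands.
- The arm moves only by the tool servo_tool, never from a script. Its argument "motion" is one flat list of numbers, 7 for each row, row after row: the shift along the tool's x, y, z as a fraction of full scale, then the turn, a rotation vector about the tool's x, y, z as a fraction of full scale, then the closure, from 0 (fully open) to 1 (shut). In form: [tx, ty, tz, ax, ay, az, gripper, tx, ty, tz, ax, ay, az, gripper, ...]. A call has 1 to 5 rows; each row shifts and turns the commanded pose from where the row before left it, along the tool's axes as they then stand; what a row does not reach is not made up. Full scale, the value 1, is 0.02 m for a shift and 0.15 rad for a turn. A row lasts 1/8 s, in which the tool goes at most 62.5 mm and 10.7 degrees, less where a joint would pass 70% of its speed; a pose out of reach is approached as far as the arm can. A call with a number of a shift or a turn outside -1 to 1 is refused whole. A call with a gripper value outside its range is refused whole. The fingers move at their own pace and stop on an object; "grip_force" is the grip in N (left out, the last holds). Time passes only in rows, so rows that do not move let the fingers close. It gives the time, the measured TCP pose, the force, the opening and the grip force at its end, in the units of the state.
- bot.get_obs(): the state, without advancing time (a new reading comes with each control period).
- bot.read_camera(name): name is "scene" or "side" or "wrist"; returns the picture (384x512x3 uint8, red, green, blue); there is no depth.
- bot.get_calibration(name): a dict with "mtx" (3x3 intrinsics, pixels), "rvec" (rotation vector, rad) and "tvec" (3), from world to camera coordinates, as OpenCV has them. Camera axes: x right, y down, z forward; pixel columns grow to the right and rows downward; lengths in m; the calibration is good to about 2 mm. The wrist camera is an equidistant fisheye: a pixel r from the principal point sees the ray r / f radians off the axis. A picture is of the moment at which its call begins: read the wrist's pose just before it. get_calibration takes no time and is no camera call; for the wrist camera it gives the pose at the moment of the call.
- bot.hand_in(): hands the job in; it is judged then, once.
Trained networks look in the newest picture that a camera, given by its name, has taken for a name from the list of things; names that differ only in an ending like _2 or _b are one class to them, and where a whole thing is asked for, a point or a joint stands for the part that bears it (a point fixed in the world has none). Each returns a list of dicts, best first, with "p" (0 to 1); they miss things now and then, are a little off and sometimes report something else, mostly with a low value. They report only what shows in the picture. A call takes as long as a camera call. They do not tell look-alikes from the thing itself.
- bot.boxes_of(camera, name): "uv" ([column, row] in pixels, amid what is visible of it).
The state is a dict: "t": time; "q": joint angles; "joint_vel": joint speeds; "joint_torque": joint torques, N m; "eef_pos": TCP position; "tool_rot": TCP orientation; "contact_force": force on the tool from outside, world axes, zero at the start; "torque": the same for the moment, N m; "gripper_width": opening from 0.0 (shut) to 1.0 (fully open); "grasp_force": force on a finger pad.
Only numpy, scipy, OpenCV 4.12 (cv2) and the standard library are available. Lean on these libraries where they do the work, as an engineer would, in place of code of your own. Each camera call takes 0.05 s, during which the arm holds its last target. There are 200 camera calls.

## Working session

There is one attempt and no reset: what is moved stays moved. The work goes in short steps, Python scripts to look and compute and a tool call to move; the robot and the scene stay as the last step left them, time stands still between calls to the robot, and variables do not carry over. Pictures are saved under pics/ and viewed, at most 10 in all, crops included, and the job is handed in when it is done.

Besides the shell and the picture viewer there is one more tool, called after "Call:" as name(argument=value, ...), one argument or row to a line, values as JSON. servo_tool: Moves the arm, as the interface text tells. Shift numbers are shares of 0.02 m and turn numbers shares of 0.15 rad, none past 1 either way. Its arguments: {"type":"object","properties":{"motion":{"type":"array","items":{"type":"number","minimum":-1,"maximum":1}},"grip_force":{"type":"number"}},"required":["motion"]}

```bash
mkdir -p pics
cat > h.py <<'E'
import numpy as np, cv2
from station import bot
def ray(cam,uv):
    c=bot.get_calibration(cam);K=np.array(c["mtx"],float);R=cv2.Rodrigues(np.array(c["rvec"],float))[0];t=np.array(c["tvec"],float).ravel()
    x=np.array([(uv[0]-K[0,2])/K[0,0],(uv[1]-K[1,2])/K[1,1]])
    if cam=="wrist":
        r=np.hypot(*x)+1e-12; d=np.array([*(x/r*np.sin(r)),np.cos(r)])
    else: d=np.array([*x,1.])
    return -R.T@t, R.T@d
def at(cam,uv,z):
    o,d=ray(cam,uv); return o+d*(z-o[2])/d[2]
def proj(cam,P):
    c=bot.get_calibration(cam);K=np.array(c["mtx"],float);R=cv2.Rodrigues(np.array(c["rvec"],float))[0];t=np.array(c["tvec"],float).ravel()
    p=np.atleast_2d(P)@R.T+t
    if cam=="wrist":
        n=np.hypot(p[:,0],p[:,1])+1e-12;th=np.arctan2(n,p[:,2]);x=p[:,:2]*(th/n)[:,None]
    else: x=p[:,:2]/p[:,2:]
    return x*[K[0,0],K[1,1]]+[K[0,2],K[1,2]]
def snap(cam,fn=None):
    im=bot.read_camera(cam)
    if fn: cv2.imwrite(fn,im[:,:,::-1])
    return im
E
python3 - <<'E'
from h import *
a=[snap(c) for c in("scene","side","wrist")]
cv2.imwrite("pics/a.png",a[0][:,:,::-1]);cv2.imwrite("pics/b.png",np.hstack(a[1:])[:,:,::-1][:, :])
b=np.hstack(a[1:]);cv2.imwrite("pics/b.png",cv2.resize(b,(800,300))[:,:,::-1])
for c in("scene","side","wrist"):
  for n,z in(("tin_mid",.013),("base_mid",.007),("stand",.03),("board",.005)):
    print(c,n,[(np.round(d["uv"]).tolist(),round(d["p"],2),np.round(at(c,d["uv"],z)[:2],3).tolist()) for d in bot.boxes_of(c,n)])
s=bot.get_obs();print(s["t"],s["eef_pos"],s["tool_rot"])
E
```

```text
scene tin_mid [([327.0, 271.0], 0.71, [0.362, -0.286]), ([332.0, 242.0], 0.62, [0.445, -0.248]), ([335.0, 237.0], 0.4, [0.465, -0.243])]
scene base_mid [([335.0, 235.0], 0.79, [0.48, -0.235]), ([390.0, 263.0], 0.73, [0.464, -0.363])]
scene stand [([261.0, 189.0], 0.76, [0.502, -0.017])]
scene board [([183.0, 173.0], 0.93, [0.473, 0.235])]
side tin_mid [([149.0, 201.0], 0.82, [0.348, -0.295]), ([180.0, 226.0], 0.7, [0.477, -0.25])]
side base_mid [([133.0, 240.0], 0.79, [0.472, -0.36]), ([183.0, 217.0], 0.56, [0.438, -0.233])]
side stand [([283.0, 209.0], 0.97, [0.536, -0.008])]
side board [([348.0, 182.0], 0.87, [0.475, 0.231])]
wrist tin_mid []
wrist base_mid []
wrist stand []
wrist board [([98.0, 360.0], 0.82, [0.467, 0.253])]
0.75 [0.16490836 0.65457867 0.3039608 ] [1.13687922e-06 1.23099880e-01 9.92394285e-01 5.68648442e-05]
```

View pics/a.png

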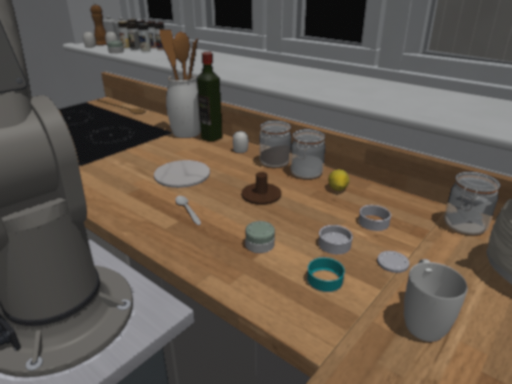

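View pics/b.png

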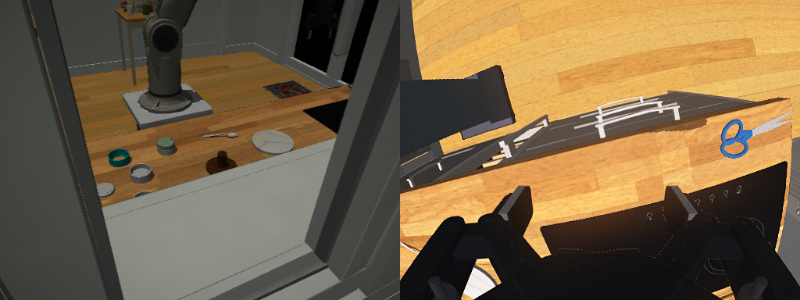

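The scene picture shows the board at (183,173), the post at (261,188), the tin with its base at (335,238), the turquoise ring at (325,273), the cutter at (374,217) and a spare disc at (394,261). The wrist view shows mainly the worktop's left end. I'll bring the tool over, squared to the world axes.

Call:
servo_tool(
  motion=[-0.8, -1, 0, 0, 0, -0.82, 0, -0.8, -1, 0, 0, 0, -0.825, 0, -0.8, -1, 0, 0, 0, 0, 0, -0.8, -1, 0, 0, 0, 0, 0, -0.8, -1, 0, 0, 0, 0, 0],
  grip_force=40,
)

```text
t: 1.38
eef_pos: [0.2381, 0.5482, 0.304]
tool_rot: [0.0, 0.001, 1.0, 0.0]
contact_force: [0.5, 1.0, -0.4]
gripper_width: 0.998
grasp_force: 0.0
```

Call:
servo_tool(
  motion=[-0.8, -1, 0, 0, 0, 0, 0, -0.8, -1, 0, 0, 0, 0, 0, -0.8, -1, 0, 0, 0, 0, 0, -0.8, -1, 0, 0, 0, 0, 0, -0.8, -1, 0, 0, 0, 0, 0],
)

```text
t: 2.0
eef_pos: [0.3179, 0.448, 0.304]
tool_rot: [0.0, 0.001, 1.0, 0.0]
contact_force: [0.2, -0.3, -0.2]
gripper_width: 0.998
grasp_force: 0.0
```

Call:
servo_tool(
  motion=[-0.8, -1, 0, 0, 0, 0, 0, -0.8, -1, 0, 0, 0, 0, 0, -0.8, -1, 0, 0, 0, 0, 0, -0.8, -1, 0, 0, 0, 0, 0, -0.8, -1, 0, 0, 0, 0, 0],
)

```text
t: 2.62
eef_pos: [0.3977, 0.348, 0.304]
tool_rot: [0.0, 0.001, 1.0, 0.0]
contact_force: [-0.3, 0.4, -0.7]
gripper_width: 1.001
grasp_force: 0.0
```

Call:
servo_tool(
  motion=[0, -1, 0, 0, 0, 0, 0, 0, -1, 0, 0, 0, 0, 0, 0, -1, 0, 0, 0, 0, 0, 0, -1, 0, 0, 0, 0, 0, 0, -1, 0, 0, 0, 0, 0],
)

```text
t: 3.25
eef_pos: [0.3967, 0.2482, 0.304]
tool_rot: [0.0, -0.0, 1.0, 0.0]
contact_force: [0.9, 0.8, -0.3]
gripper_width: 0.998
grasp_force: 0.0
```

Call:
servo_tool(
  motion=[0, -1, 0, 0, 0, 0, 0, 0, -1, 0, 0, 0, 0, 0, 0, -1, 0, 0, 0, 0, 0, 0, -1, 0, 0, 0, 0, 0, 0, -1, 0, 0, 0, 0, 0],
)

```text
t: 3.88
eef_pos: [0.3969, 0.1481, 0.3039]
tool_rot: [0.0, 0.0, 1.0, 0.0]
contact_force: [0.7, -0.7, 0.4]
gripper_width: 1.002
grasp_force: 0.0
```

Run:
```python
from h import *
snap("wrist","pics/c.png")
for n,z in(("stand",.03),("board",.01),("tin_mid",.013)):
    print(n,[(np.round(d["uv"]).tolist(),round(d["p"],2),np.round(at("wrist",d["uv"],z)[:2],3).tolist()) for d in bot.boxes_of("wrist",n)])
print(bot.finger_overhang)
```

```text
stand [([148.0, 238.0], 0.79, [0.488, 0.008])]
board [([313.0, 217.0], 0.75, [0.465, 0.228])]
tin_mid []
0.0726
```

View pics/c.png

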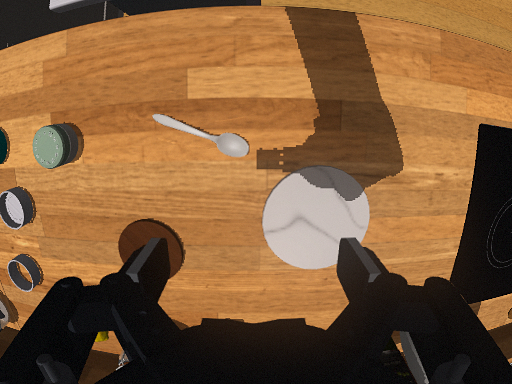

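Call:
servo_tool(
  motion=[-0.7, -1, 0, 0, 0, 0, 0, -0.7, -1, 0, 0, 0, 0, 0, -0.7, -1, 0, 0, 0, 0, 0, -0.7, -1, 0, 0, 0, 0, 0, -0.7, -1, 0, 0, 0, 0, 0],
)

```text
t: 4.7
eef_pos: [0.4676, 0.0499, 0.3039]
tool_rot: [0.0, -0.001, 1.0, 0.0]
contact_force: [0.6, -0.3, 0.4]
gripper_width: 1.001
grasp_force: 0.0
```

Call:
servo_tool(
  motion=[0, -1, 0, 0, 0, 0, 0, 0, -1, 0, 0, 0, 0, 0, 0, -1, 0, 0, 0, 0, 0, 0, -1, 0, 0, 0, 0, 0, 0, -1, 0, 0, 0, 0, 0],
)

```text
t: 5.32
eef_pos: [0.4674, -0.0503, 0.3039]
tool_rot: [0.0, -0.001, 1.0, 0.0]
contact_force: [0.1, 0.4, 0.4]
gripper_width: 1.002
grasp_force: 0.0
```

Call:
servo_tool(
  motion=[0, -1, 0, 0, 0, 0, 0, 0, -1, 0, 0, 0, 0, 0, 0, -1, 0, 0, 0, 0, 0, 0, -1, 0, 0, 0, 0, 0, 0, -1, 0, 0, 0, 0, 0],
)

```text
t: 5.95
eef_pos: [0.4676, -0.1503, 0.3038]
tool_rot: [0.0, -0.001, 1.0, 0.0]
contact_force: [-0.2, -0.5, -0.1]
gripper_width: 1.003
grasp_force: 0.0
```

Call:
servo_tool(
  motion=[0, -1, 0.5, 0, 0, 0, 0, 0, -1, 1, 0, 0, 0, 0, 0, -1, 1, 0, 0, 0, 0, 0, -1, 1, 0, 0, 0, 0, 0, -0.5, 1, 0, 0, 0, 0],
)

```text
t: 6.58
eef_pos: [0.4676, -0.2409, 0.2131]
tool_rot: [0.0, -0.0, 1.0, -0.0]
contact_force: [0.3, 0.4, -0.1]
gripper_width: 0.998
grasp_force: 0.0
```

Run:
```python
from h import *
snap("wrist","pics/d.png")
for n,z in(("stand",.03),("base_mid",.011),("tin_mid",.013)):
    print(n,[(np.round(d["uv"]).tolist(),round(d["p"],2),np.round(at("wrist",d["uv"],z)[:2],3).tolist()) for d in bot.boxes_of("wrist",n)])
```

```text
stand [([453.0, 229.0], 0.91, [0.51, -0.021])]
base_mid [([132.0, 188.0], 0.73, [0.47, -0.361]), ([239.0, 203.0], 0.54, [0.485, -0.253])]
tin_mid [([185.0, 46.0], 0.79, [0.336, -0.302]), ([241.0, 201.0], 0.74, [0.484, -0.251])]
```

View pics/d.png

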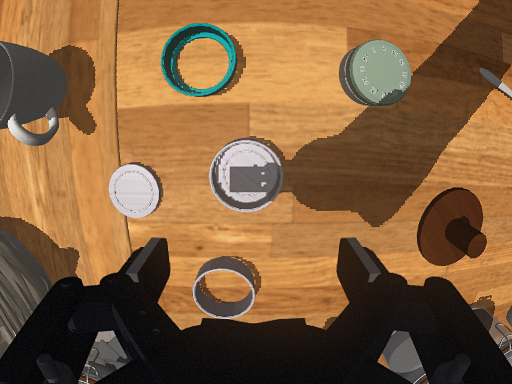

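The wrist view shows the tin's rim centred near (246,175), with the base and the gripper's shadow inside it. The cutter is at (224,287), the spare disc at (134,190) and the post's top at about (473,245).

Run:
```python
from h import *
print(at("wrist",(246.5,174.5),.026),at("wrist",(473,245),.058),at("wrist",(450,227),.010))
im=cv2.imread("pics/d.png")
c=at("wrist",(246.5,174.5),.026);p=at("wrist",(473,245),.058)
th=np.linspace(0,2*np.pi,72)
def circ(x,y,z,r): return proj("wrist",np.c_[x+r*np.cos(th),y+r*np.sin(th),0*th+z])
for C in (circ(c[0],c[1],.026,.033),circ(c[0],c[1],.0,.033),circ(p[0],p[1],.058,.015),circ(p[0],p[1],.01,.05)):
    cv2.polylines(im,[np.round(C*8).astype(int)],True,(0,0,255),1,shift=3)
o=np.hstack([cv2.resize(im[110:240,180:310],(400,400)),cv2.resize(im[165:285,392:512],(400,400))])
cv2.imwrite("pics/e.png",o)
```

```text
[ 0.45451114 -0.24521061  0.026     ] [ 0.51994495 -0.00720111  0.058     ] [ 0.51843082 -0.00666808  0.01      ]
```

View pics/e.png

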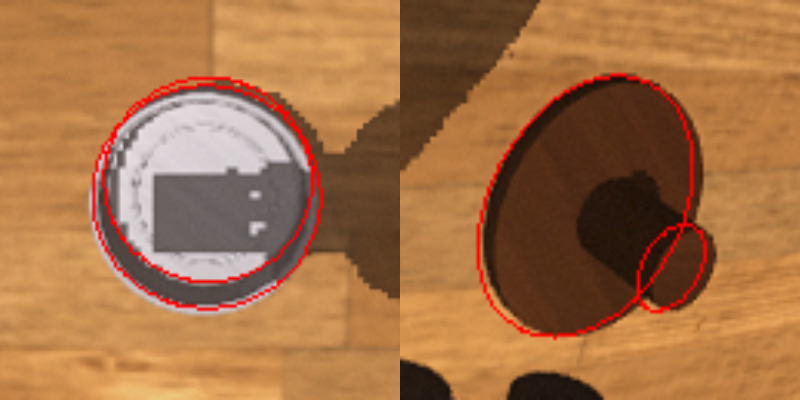

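Fitting the circles puts the tin at about (0.456, -0.246) and the post at about (0.520, -0.006). I'll move above the tin and go down in two stages.

Call:
servo_tool(
  motion=[0.3, -0.13, 1, 0, 0, 0, 0, 0.28, -0.12, 1, 0, 0, 0, 0, 0, 0, 1, 0, 0, 0, 0, 0, 0, 1, 0, 0, 0, 0, 0, 0, 0, 0, 0, 0, 0],
)

```text
t: 7.4
eef_pos: [0.4555, -0.2445, 0.1337]
tool_rot: [-0.0, -0.001, 1.0, 0.0]
contact_force: [-0.1, -0.5, 0.4]
gripper_width: 0.997
grasp_force: 0.0
```

Run:
```python
from h import *
im=snap("wrist");im=im[:,:,::-1].copy()
print(bot.get_obs()["eef_pos"],bot.finger_overhang)
th=np.linspace(0,2*np.pi,72)
for z in(.026,):
    C=proj("wrist",np.c_[.456+.033*np.cos(th),-.246+.033*np.sin(th),0*th+z])
    cv2.polylines(im,[np.round(C*8).astype(int)],True,(0,0,255),1,shift=3)
cv2.imwrite("pics/f.png",im)
```

```text
[ 0.4559127  -0.24500244  0.13447697] 0.0726
```

View pics/f.png

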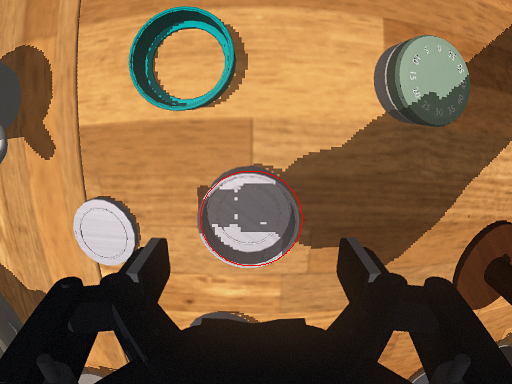

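The model circle lies on the rim at (250,217), so the alignment is good. I'll go down and close.

Call:
servo_tool(
  motion=[0, 0, 0.9, 0, 0, 0, 0, 0, 0, 0.9, 0, 0, 0, 0, 0, 0, 0.6, 0, 0, 0, 0, 0, 0, 0.4, 0, 0, 0, 0, 0, 0, 0, 0, 0, 0, 0],
)

```text
t: 8.07
eef_pos: [0.4549, -0.2456, 0.0772]
tool_rot: [-0.001, 0.0, 1.0, 0.0]
contact_force: [-0.3, 1.2, -0.4]
gripper_width: 1.001
grasp_force: 0.0
```

Call:
servo_tool(
  motion=[0, 0, 0, 0, 0, 0, 0.6, 0, 0, 0, 0, 0, 0, 0.6, 0, 0, 0, 0, 0, 0, 0.6, 0, 0, 0, 0, 0, 0, 0.6, 0, 0, 0, 0, 0, 0, 0.6],
  grip_force=50,
)

```text
t: 8.7
eef_pos: [0.4556, -0.2461, 0.079]
tool_rot: [0.001, 0.001, 1.0, -0.0]
contact_force: [-1.8, 0.8, 7.7]
gripper_width: 0.747
grasp_force: 53.4
```

Run:
```python
from h import *
snap("wrist","pics/g.png")
```

```text
(no output)
```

View pics/g.png

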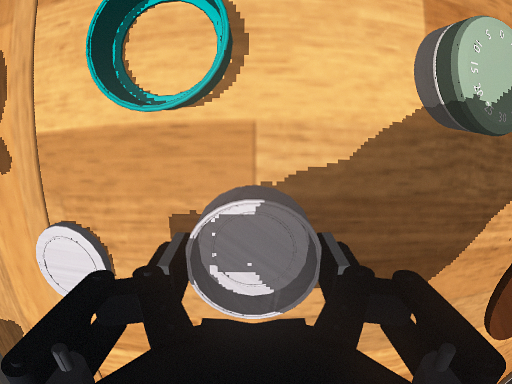

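The tin is held (opening about 64 mm) with the base flat inside, centred at (252,255). Next I lift it and carry it towards the post.

Call:
servo_tool(
  motion=[0, 0, -0.5, 0, 0, 0, 0.6, 0, 0, -1, 0, 0, 0, 0.6, 0, 0, -1, 0, 0, 0, 0.6, 0, 0, -1, 0, 0, 0, 0.6, 0, 0.3, -1, 0, 0, 0, 0.6],
)

```text
t: 9.38
eef_pos: [0.4552, -0.2398, 0.1692]
tool_rot: [0.0, 0.0, 1.0, -0.0]
contact_force: [-0.8, -0.2, -1.6]
gripper_width: 0.742
grasp_force: 55.6
```

Call:
servo_tool(
  motion=[-0.3, 0.9, -0.5, 0, 0, 0, 0.6, -0.3, 0.9, 0, 0, 0, 0, 0.6, -0.3, 0.9, 0, 0, 0, 0, 0.6, -0.3, 0.9, 0, 0, 0, 0, 0.6, -0.3, 0.9, 0, 0, 0, 0, 0.6],
)

```text
t: 10.0
eef_pos: [0.4854, -0.1489, 0.1785]
tool_rot: [0.0, -0.0, 1.0, 0.0]
contact_force: [-0.5, -0.3, -1.8]
gripper_width: 0.745
grasp_force: 55.7
```

Call:
servo_tool(
  motion=[-0.2, 0.6, 0, 0, 0, 0, 0.6, 0, 0, 0, 0, 0, 0, 0.6],
)

```text
t: 10.25
eef_pos: [0.4896, -0.1367, 0.1781]
tool_rot: [0.0, -0.001, 1.0, 0.0]
contact_force: [-0.3, -0.2, -1.6]
gripper_width: 0.749
grasp_force: 55.7
```

Run:
```python
from h import *
im=snap("wrist");im=im[:,:,::-1].copy()
print(bot.get_obs()["eef_pos"])
cv2.imwrite("pics/h0.png",im)
th=np.linspace(0,2*np.pi,72)
for z,r in((.058,.015),(.01,.05)):
    C=proj("wrist",np.c_[.520+r*np.cos(th),-.006+r*np.sin(th),0*th+z])
    cv2.polylines(im,[np.round(C*8).astype(int)],True,(0,0,255),1,shift=3)
cv2.imwrite("pics/h.png",im)
```

```text
[ 0.48923238 -0.13763381  0.17808903]
```

View pics/h.png

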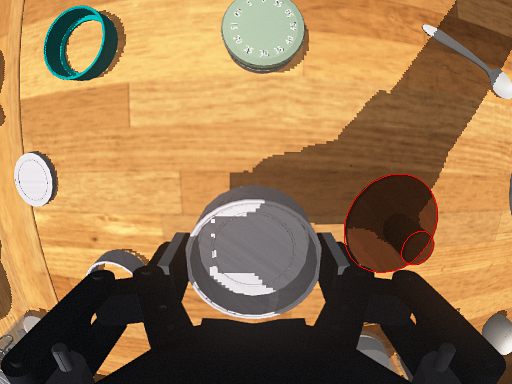

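The predicted outlines of the post and foot fall on the image at (417,247) and (391,223). I'll go over the post and lower the tin.

Call:
servo_tool(
  motion=[-0.22, 0.94, 0, 0, 0, 0, 0.6, -0.22, 0.94, 0, 0, 0, 0, 0.6, -0.22, 0.94, 0, 0, 0, 0, 0.6, -0.22, 0.94, 0, 0, 0, 0, 0.6, -0.22, 0.94, 0, 0, 0, 0, 0.6],
)

```text
t: 10.92
eef_pos: [0.5112, -0.0443, 0.178]
tool_rot: [0.0, 0.001, 1.0, -0.0]
contact_force: [0.1, 1.0, -1.4]
gripper_width: 0.747
grasp_force: 55.7
```

Call:
servo_tool(
  motion=[-0.22, 0.94, 0, 0, 0, 0, 0.6, -0.22, 0.94, 0.2, 0, 0, 0, 0.6, 0, 0, 0.8, 0, 0, 0, 0.6, 0, 0, 0.4, 0, 0, 0, 0.6, 0, 0, 0, 0, 0, 0, 0.6],
)

```text
t: 11.55
eef_pos: [0.5192, -0.0071, 0.1488]
tool_rot: [-0.001, 0.001, 1.0, -0.0]
contact_force: [-0.2, -0.4, -2.3]
gripper_width: 0.742
grasp_force: 55.6
```

Run:
```python
from h import *
im=snap("side");im2=snap("scene")
o=[]
for c,i in(("side",im),("scene",im2)):
    u,v=proj(c,[.52,-.006,.05])[0].astype(int); o.append(cv2.resize(i[v-45:v+45,u-60:u+60],(400,300)))
print(bot.get_obs()["eef_pos"]);cv2.imwrite("pics/i.png",np.hstack(o)[:,:,::-1])
```

```text
[ 0.51994464 -0.00685248  0.14976159]
```

View pics/i.png

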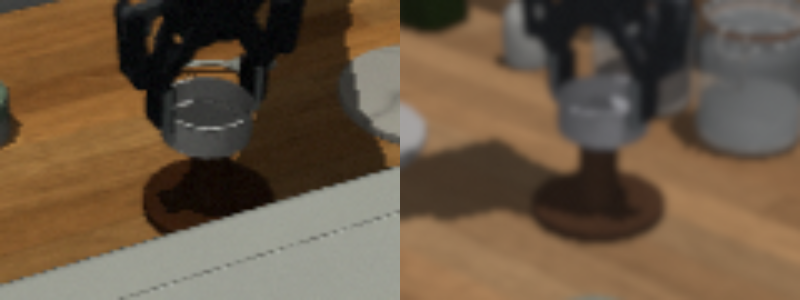

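Both views show the tin centred over the post. Now I lower it, slowly near the end.

Call:
servo_tool(
  motion=[0, 0, 0.6, 0, 0, 0, 0.6, 0, 0, 0.6, 0, 0, 0, 0.6, 0, 0, 0.6, 0, 0, 0, 0.6, 0, 0, 0.6, 0, 0, 0, 0.6, 0, 0, 0.4, 0, 0, 0, 0.6],
)

```text
t: 12.28
eef_pos: [0.5198, -0.006, 0.0929]
tool_rot: [-0.0, 0.0, 1.0, -0.0]
contact_force: [0.2, 0.1, -0.5]
gripper_width: 0.749
grasp_force: 55.7
```

Call:
servo_tool(
  motion=[0, 0, 0.1, 0, 0, 0, 0.6, 0, 0, 0, 0, 0, 0, 0.6],
)

```text
t: 12.52
eef_pos: [0.5202, -0.006, 0.0919]
tool_rot: [0.0, 0.0, 1.0, 0.0]
contact_force: [-0.6, -0.7, -0.2]
gripper_width: 0.745
grasp_force: 55.7
```

Call:
servo_tool(
  motion=[0, 0, 0.1, 0, 0, 0, 0.6, 0, 0, 0, 0, 0, 0, 0.6],
)

```text
t: 12.78
eef_pos: [0.5202, -0.0059, 0.09]
tool_rot: [0.0, 0.0, 1.0, 0.0]
contact_force: [-0.0, -0.7, -1.1]
gripper_width: 0.746
grasp_force: 55.7
```

Call:
servo_tool(
  motion=[0, 0, 0.07, 0, 0, 0, 0.6, 0, 0, 0, 0, 0, 0, 0.6],
)

```text
t: 13.02
eef_pos: [0.5203, -0.006, 0.089]
tool_rot: [0.0, 0.0, 1.0, 0.0]
contact_force: [-1.7, 0.8, 6.2]
gripper_width: 0.746
grasp_force: 56.3
```

The ring is on the foot (6 N of contact). I'll release and rise.

Call:
servo_tool(
  motion=[0, 0, 0, 0, 0, 0, 0, 0, 0, 0, 0, 0, 0, 0, 0, 0, 0, 0, 0, 0, 0, 0, 0, -0.2, 0, 0, 0, 0, 0, 0, -0.5, 0, 0, 0, 0],
)

```text
t: 13.65
eef_pos: [0.5199, -0.006, 0.1027]
tool_rot: [-0.0, 0.0, 1.0, -0.0]
contact_force: [0.1, -0.5, 0.7]
gripper_width: 1.0
grasp_force: 0.0
```

Call:
servo_tool(
  motion=[0, 0, -0.8, 0, 0, 0, 0, 0, 0, -1, 0, 0, 0, 0, 0, 0, -1, 0, 0, 0, 0, 0, 0, -0.6, 0, 0, 0, 0, 0, 0, 0, 0, 0, 0, 0],
)

```text
t: 14.28
eef_pos: [0.5206, -0.0058, 0.1716]
tool_rot: [0.001, -0.0, 1.0, 0.0]
contact_force: [-0.5, 0.1, -0.0]
gripper_width: 0.998
grasp_force: 0.0
```

Run:
```python
from h import *
w=snap("wrist")[:,:,::-1].copy();s=snap("side")[:,:,::-1];e=snap("scene")[:,:,::-1]
print(bot.get_obs()["eef_pos"],[(d["uv"],d["p"]) for d in bot.boxes_of("wrist","base_mid")])
u0,v0=proj("wrist",[.52,-.006,.066])[0].astype(int)
th=np.linspace(0,2*np.pi,72)
for z,r in((.066,.029),(.036,.033),(.01,.05)):
    C=proj("wrist",np.c_[.520+r*np.cos(th),-.006+r*np.sin(th),0*th+z]);cv2.polylines(w,[np.round(C*8).astype(int)],True,(0,0,255),1,shift=3)
o=[]
for c,i in(("side",s),("scene",e)):
    u,v=proj(c,[.52,-.006,.05])[0].astype(int); o.append(cv2.resize(i[v-38:v+38,u-38:u+38],(300,300)))
y0=max(0,min(384-200,v0-100));x0=u0-83
cv2.imwrite("pics/j.png",np.hstack([cv2.resize(w[y0:y0+200,x0:x0+166],(498,600)),np.vstack(o)]))
```

```text
[ 0.51972055 -0.00592314  0.17005096] [([254.8, 219.9], 0.55)]
```

View pics/j.png

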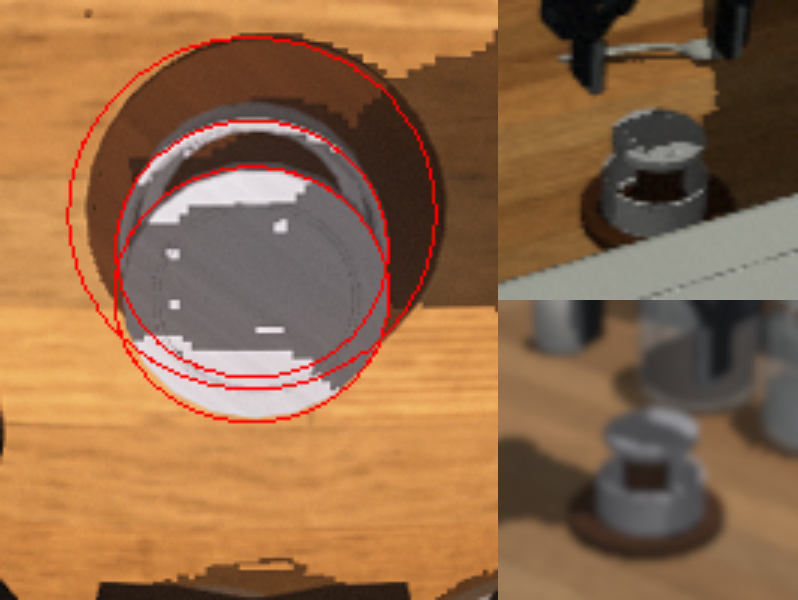

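The ring stands on the foot and the base lies flat on top of the post, centred at (0.520, -0.006), while the side views show it level. Next I estimate the fingertip depth from the earlier pictures, to choose the grip height.

Run:
```python
from h import *
p=np.array(bot.get_obs()["eef_pos"])
# tool axes: x=-X,y=Y,z=-Z
for nm,y in(("open",.0425),("66",.033),("58",.029)):
  for z in(.055,.06,.065,.07,.075):
    print(nm,z,[np.round(proj("wrist",p+np.array([-x,s*y,-z])))[0].tolist() for s in(-1,1) for x in(-.011,.011)])
f=cv2.imread("pics/h0.png");cv2.imwrite("pics/k.png",np.hstack([cv2.resize(cv2.imread("pics/"+n)[200:320,120:240],(400,400),interpolation=2) for n in("d.png","h0.png")]))
```

```text
open 0.055 [[169.0, 279.0], [163.0, 240.0], [336.0, 279.0], [342.0, 240.0]]
open 0.06 [[171.0, 274.0], [166.0, 235.0], [334.0, 273.0], [339.0, 235.0]]
open 0.065 [[173.0, 269.0], [169.0, 231.0], [332.0, 269.0], [336.0, 231.0]]
open 0.07 [[175.0, 264.0], [171.0, 228.0], [330.0, 264.0], [334.0, 227.0]]
open 0.075 [[177.0, 260.0], [173.0, 224.0], [328.0, 260.0], [332.0, 224.0]]
66 0.055 [[187.0, 280.0], [182.0, 240.0], [318.0, 279.0], [322.0, 240.0]]
66 0.06 [[188.0, 274.0], [185.0, 236.0], [316.0, 274.0], [320.0, 236.0]]
66 0.065 [[190.0, 270.0], [187.0, 232.0], [315.0, 269.0], [318.0, 232.0]]
66 0.07 [[192.0, 265.0], [189.0, 228.0], [313.0, 265.0], [316.0, 228.0]]
66 0.075 [[194.0, 261.0], [190.0, 224.0], [311.0, 260.0], [314.0, 224.0]]
58 0.055 [[194.0, 280.0], [191.0, 240.0], [311.0, 280.0], [314.0, 240.0]]
58 0.06 [[196.0, 275.0], [193.0, 236.0], [309.0, 275.0], [312.0, 236.0]]
58 0.065 [[198.0, 270.0], [194.0, 232.0], [307.0, 270.0], [310.0, 232.0]]
58 0.07 [[199.0, 265.0], [196.0, 228.0], [306.0, 265.0], [309.0, 228.0]]
58 0.075 [[201.0, 261.0], [198.0, 224.0], [304.0, 261.0], [307.0, 224.0]]
```

View pics/k.png

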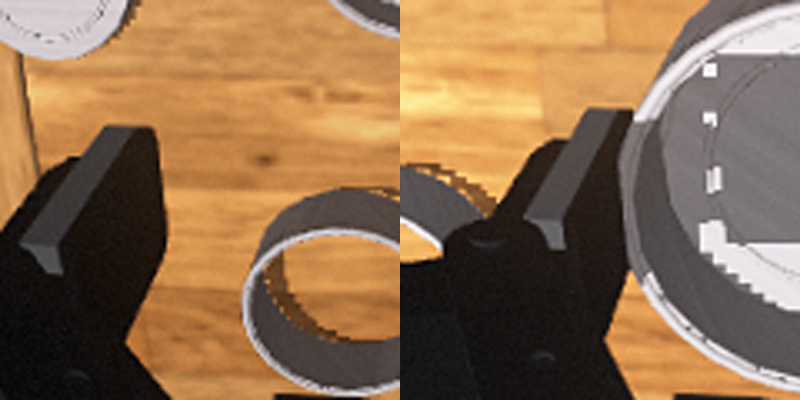

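The fingertips stand about 60 mm ahead when open, 64.5 at 66 mm and about 66 at 58 mm. I'll grip the base with TCP z near 0.1255, which puts the tips 1.5 mm above its underside.

Call:
servo_tool(
  motion=[0, 0, 0.8, 0, 0, 0, 0, 0, 0, 0.8, 0, 0, 0, 0, 0, 0, 0.42, 0, 0, 0, 0, 0, 0, 0.2, 0, 0, 0, 0, 0, 0, 0, 0, 0, 0, 0],
)

```text
t: 15.1
eef_pos: [0.52, -0.0061, 0.1258]
tool_rot: [-0.0, 0.0, 1.0, -0.0]
contact_force: [-0.9, -0.1, 0.0]
gripper_width: 1.0
grasp_force: 0.0
```

Call:
servo_tool(
  motion=[0, 0, 0, 0, 0, 0, 0.6, 0, 0, 0, 0, 0, 0, 0.6, 0, 0, 0, 0, 0, 0, 0.6, 0, 0, 0, 0, 0, 0, 0.6, 0, 0, 0, 0, 0, 0, 0.6],
  grip_force=40,
)

```text
t: 15.72
eef_pos: [0.5204, -0.006, 0.1269]
tool_rot: [0.0, 0.0, 1.0, 0.0]
contact_force: [-2.2, -1.1, 6.2]
gripper_width: 0.654
grasp_force: 41.1
```

Call:
servo_tool(
  motion=[0, 0, -0.3, 0, 0, 0, 0.6, 0, 0, -0.5, 0, 0, 0, 0.6, 0, 0, -0.8, 0, 0, 0, 0.6, 0, 0, -0.8, 0, 0, 0, 0.6, 0, 0, 0, 0, 0, 0, 0.6],
)

```text
t: 16.35
eef_pos: [0.5211, -0.0059, 0.1758]
tool_rot: [0.002, -0.0, 1.0, 0.0]
contact_force: [-0.5, -0.4, -1.5]
gripper_width: 0.656
grasp_force: 42.5
```

Run:
```python
from h import *
w=snap("wrist")[:,:,::-1];s=snap("side")[:,:,::-1];e=snap("scene")[:,:,::-1]
o=[]
for c,i in(("side",s),("scene",e)):
    u,v=proj(c,[.52,-.006,.08])[0].astype(int); o.append(cv2.resize(i[v-38:v+38,u-38:u+38],(300,300)))
cv2.imwrite("pics/l.png",np.hstack([cv2.resize(w[140:340,172:338],(498,600)),np.vstack(o)]))
```

```text
(no output)
```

View pics/l.png

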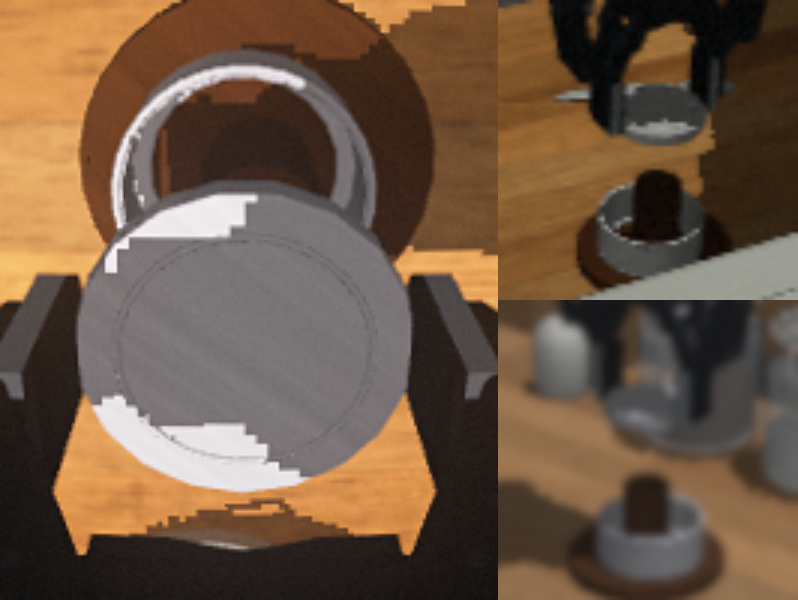

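The base is held level and lifted clear, and the ring stays on the foot round the post. That was my 12th picture, and the limit was 10. I miscounted, so I'll view no more and work from numbers. Now to carry the base to the board.

Call:
servo_tool(
  motion=[0.22, 0.9, 0, 0, 0, 0, 0.6, 0.22, 1, 0, 0, 0, 0, 0.6, 0.22, 1, 0, 0, 0, 0, 0.6, 0.22, 1, 0, 0, 0, 0, 0.6, 0.22, 1, 0, 0, 0, 0, 0.6],
)

```text
t: 17.12
eef_pos: [0.4976, 0.0926, 0.1735]
tool_rot: [-0.001, 0.0, 1.0, -0.0]
contact_force: [-0.3, 0.1, -0.4]
gripper_width: 0.654
grasp_force: 42.5
```

Call:
servo_tool(
  motion=[0.22, 1, 0, 0, 0, 0, 0.6, 0.22, 1, 0, 0, 0, 0, 0.6, 0.22, 1, 0, 0, 0, 0, 0.6, 0.22, 1, 0, 0, 0, 0, 0.6, 0.22, 1, 0, 0, 0, 0, 0.6],
)

```text
t: 17.75
eef_pos: [0.4756, 0.1925, 0.1734]
tool_rot: [-0.001, 0.0, 1.0, -0.0]
contact_force: [-0.3, 0.3, -0.7]
gripper_width: 0.652
grasp_force: 42.5
```

Call:
servo_tool(
  motion=[0.22, 1, 0.5, 0, 0, 0, 0.6, 0.22, 0.9, 0.8, 0, 0, 0, 0.6, 0, 0, 1, 0, 0, 0, 0.6, 0, 0, 1, 0, 0, 0, 0.6, 0, 0, 0, 0, 0, 0, 0.6],
)

```text
t: 18.38
eef_pos: [0.4659, 0.2295, 0.1058]
tool_rot: [-0.002, 0.0, 1.0, -0.001]
contact_force: [0.2, -0.1, -0.5]
gripper_width: 0.657
grasp_force: 42.7
```

Run:
```python
from h import *
for c in("scene","side","wrist"):
    bot.read_camera(c)
    for n,z in(("board",.01),("stand",.03),("base_mid",.05)):
        print(c,n,[(np.round(d["uv"]).tolist(),round(d["p"],2),np.round(at(c,d["uv"],z)[:2],3).tolist()) for d in bot.boxes_of(c,n)])
print(bot.get_obs()["eef_pos"])
```

```text
scene board [([180.0, 176.0], 0.76, [0.453, 0.221])]
scene stand [([262.0, 198.0], 0.73, [0.472, -0.045])]
scene base_mid [([391.0, 261.0], 0.82, [0.417, -0.378])]
side board [([343.0, 185.0], 0.96, [0.486, 0.206])]
side stand [([284.0, 207.0], 0.86, [0.531, -0.004])]
side base_mid [([351.0, 167.0], 0.61, [0.47, 0.237]), ([132.0, 240.0], 0.54, [0.522, -0.365])]
wrist board [([262.0, 185.0], 0.84, [0.441, 0.236])]
wrist stand [([25.0, 271.0], 0.83, [0.5, 0.061]), ([7.0, 283.0], 0.27, [0.516, 0.032])]
wrist base_mid [([253.0, 250.0], 0.76, [0.463, 0.23])]
[0.46735296 0.23009586 0.10829031]
```

Call:
servo_tool(
  motion=[0, 0, 0.5, 0, 0, 0, 0.6, 0, 0, 0.5, 0, 0, 0, 0.6, 0, 0, 0.25, 0, 0, 0, 0.6, 0, 0, 0, 0, 0, 0, 0.6],
)

```text
t: 19.48
eef_pos: [0.467, 0.2298, 0.0824]
tool_rot: [-0.001, 0.0, 1.0, -0.0]
contact_force: [0.3, -0.1, -0.5]
gripper_width: 0.654
grasp_force: 42.7
```

Call:
servo_tool(
  motion=[0, 0, 0.08, 0, 0, 0, 0.6, 0, 0, 0, 0, 0, 0, 0.6],
)

```text
t: 19.73
eef_pos: [0.4674, 0.2301, 0.0816]
tool_rot: [0.0, 0.0, 1.0, 0.0]
contact_force: [0.0, -0.5, -1.0]
gripper_width: 0.653
grasp_force: 42.7
```

Call:
servo_tool(
  motion=[0, 0, 0.1, 0, 0, 0, 0.6, 0, 0, 0, 0, 0, 0, 0.6],
)

```text
t: 19.98
eef_pos: [0.4673, 0.23, 0.0794]
tool_rot: [-0.0, -0.0, 1.0, 0.0]
contact_force: [0.4, 0.2, -1.3]
gripper_width: 0.653
grasp_force: 42.7
```

Call:
servo_tool(
  motion=[0, 0, 0.07, 0, 0, 0, 0.6, 0, 0, 0, 0, 0, 0, 0.6],
)

```text
t: 20.23
eef_pos: [0.4674, 0.23, 0.0789]
tool_rot: [-0.0, 0.0, 1.0, 0.0]
contact_force: [-2.7, -1.3, 10.9]
gripper_width: 0.655
grasp_force: 43.8
```

The base has touched the board. I'll release it and retreat.

Call:
servo_tool(
  motion=[0, 0, -0.03, 0, 0, 0, 0.6, 0, 0, 0, 0, 0, 0, 0, 0, 0, 0, 0, 0, 0, 0, 0, 0, 0, 0, 0, 0, 0, 0, 0, -0.3, 0, 0, 0, 0],
)

```text
t: 20.85
eef_pos: [0.467, 0.2298, 0.0845]
tool_rot: [-0.0, 0.0, 1.0, -0.0]
contact_force: [0.0, 0.4, 0.1]
gripper_width: 0.997
grasp_force: 0.0
```

Call:
servo_tool(
  motion=[0, 0, -0.7, 0, 0, 0, 0, 0, 0, -1, 0, 0, 0, 0, 0, 0, -1, 0, 0, 0, 0, 0, 0, -1, 0, 0, 0, 0, 0, 0, -1, 0, 0, 0, 0],
)

```text
t: 21.48
eef_pos: [0.4674, 0.23, 0.1804]
tool_rot: [0.0, 0.0, 1.0, 0.0]
contact_force: [0.5, -0.2, -1.2]
gripper_width: 1.001
grasp_force: 0.0
```

Call:
servo_tool(
  motion=[0, 0, 0, 0, 0, 0, 0, 0, 0, 0, 0, 0, 0, 0],
)

```text
t: 21.72
eef_pos: [0.467, 0.23, 0.1786]
tool_rot: [-0.0, -0.0, 1.0, 0.0]
contact_force: [-0.6, 0.6, -0.6]
gripper_width: 0.996
grasp_force: 0.0
```

Run:
```python
from h import *
for c in("wrist","side","scene"):
    im=bot.read_camera(c)
    for n,z in(("board",.01),("base_mid",.018),("tin_mid",.023)):
        print(c,n,[(np.round(d["uv"]).tolist(),round(d["p"],2),np.round(at(c,d["uv"],z)[:2],3).tolist()) for d in bot.boxes_of(c,n)])
    if c=="wrist":
        # fit bright round outline of the board / base by edges: mean gradient along model circles
        g=cv2.GaussianBlur(cv2.cvtColor(im,cv2.COLOR_RGB2GRAY),(0,0),1).astype(np.float32)
        G=np.hypot(cv2.Sobel(g,cv2.CV_32F,1,0),cv2.Sobel(g,cv2.CV_32F,0,1))
        th=np.linspace(0,2*np.pi,120)
        for nm,z,r in(("board",.01,.075),("base",.018,.029)):
            best=max(((cv2.remap(G,proj("wrist",np.c_[x+r*np.cos(th),y+r*np.sin(th),0*th+z]).astype(np.float32)[:,None],None,1).mean(),x,y) for x in np.arange(.445,.49,.001) for y in np.arange(.21,.255,.001)))
            print(nm,np.round(best,3))
print(bot.get_obs()["eef_pos"],bot.get_obs()["contact_force"])
```

```text
wrist board [([274.0, 172.0], 0.68, [0.447, 0.247])]
wrist base_mid [([251.0, 198.0], 0.63, [0.467, 0.229]), ([276.0, 169.0], 0.52, [0.444, 0.248])]
wrist tin_mid [([37.0, 238.0], 0.94, [0.51, 0.008])]
board [81.234  0.47   0.236]Traceback (most recent call last):
  File "<stdin>", line 12, in <module>
  File "<stdin>", line 12, in <genexpr>
  File "h.py", line 13, in proj
    c=bot.get_calibration(cam);K=np.array(c["mtx"],float);R=cv2.Rodrigues(np.array(c["rvec"],float))[0];t=np.array(c["tvec"],float).ravel()
ValueError: time passes only in moves, steps and waits
```

The circle fit puts the board at (0.470, 0.236). The base is at (0.467, 0.229), about 8 mm off centre, with 46 mm of room on every side. The ring is detected at the post. Handing in.

```bash
python3 -c "
from station import bot
print(bot.hand_in())"
```

```text
the job is handed in; nothing more can be done
None
```

The job is handed in at about 22 s: by measurement, the base lies on the marble board about 8 mm off its centre and the ring stands on the foot round the post, but I viewed 12 pictures against the limit of 10, so the final state was checked by measurement only.

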